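Hook the setting block out of the receiver and return it to its slot

TASK

The yellow setting block has been left deep in the blue receiver channel: with the orange-handled hook tool, catch its pull ring and draw the block right out onto the bench, then stand the hook tool back on its green pad and let go. Then take the block in the gripper and lower it (do not drop it) into its own slot, the yellow-labelled one, flat on the slot's floor with its ring towards the slot's low front end, and let go. Never touch the block with the fingers while any of it is still inside the channel, and leave the blue block, the jar and the glue bottle alone.

Things in the scene. Friction and masses are not known exactly. Their poses are not given: they have to be found in the camera images.
- channel: Blue box-section channel fixed to the bench, 235 mm long, far end closed, level bore 44 mm wide, walls 6 mm. Above the bench: bore floor 3 mm, underside of windowed steel cover 60, its top 64. Side flanges 30 mm out, 8 high, from 30 mm behind the mouth. Origin on the bench under the centre of the mouth; +x points into the bore (about the robot's left): draw things out along -x, onto bare bench.
- block_yellow: Yellow setting block, loose, about 0.35 kg, 90 (x) x 36 (y) x 40 mm (z). Origin: centre of its underside. A rigid level ring of 5 mm steel bar sticks out of its -x end, centre line 14 mm above the underside, outer edge 75 mm from the origin, opening 25 (x) x 24 mm (y). It starts on the bore floor, ring towards the mouth, ring's outer edge 50 to 85 mm inside.
- block_yellow_ring (a point): Centre of the opening of the yellow block's pull ring, 58 mm from the block's origin along its -x, 14 mm above its underside.
- hook: Hook tool, 0.4 kg, standing on a heavy foot 60 (x) x 44 (y) x 14 mm. Origin: centre of the foot's underside. Orange handle 24 (x) x 20 (y), up to 138 mm high over the origin. Level 8 mm rod, axis 28 mm up, along +x to 160 mm, ending in a 6 mm prong pointing down to 6 mm above foot level. Foot on the bench: prong is down through the ring; raised 20 mm: it passes over the ring, under the cover.
- hook_prong (a point): Tip of the hook tool's prong: 160 mm along the tool's x from its origin, 6 mm above the foot's underside.
- pad: Green pad, fixed, 110 x 110 x 3 mm, where the hook tool stands at the start (within 15 mm of its centre, any heading) and belongs. Origin at the centre of its underside, on the bench.
- slot_yellow: Yellow-labelled slot, a fixed tray on a rack, 4 mm above the bench. Pocket 98 (x) x 44 mm (y), floor 4 mm thick, walls 4 mm thick and 12 mm high from the tray's underside. Upright yellow label 54 mm high at its +x end; low yellow front wall at -x, over which the ring sticks out. Origin: centre of the tray's underside; a seated block's origin is 4 mm above it, x along the slot's x.
- slot_red: Red-labelled slot of the same make, empty; it stays empty. Slots stand side by side along y at 95 mm centres on one rack, in varying order.
- slot_blue: Blue-labelled slot of the same make, with the blue block in it.
- block_blue: Blue setting block of the same make, already in its own slot, to be left alone. Origin at the centre of its underside.
- jar: Lidded jar, 56 mm across, 70 mm high, loose, to be left alone. Origin at the centre of its underside.
- glue: Glue bottle, 44 mm across, 120 mm high, loose, to be left alone. Origin at the centre of its underside.

How it is judged:
By the outcome, as a careful person would: the job done as asked, in the order asked, and still so for the second after the job is handed in, with the robot touching nothing.
It also fails if it takes over 64 s, if anything falls off the work surface, if the arm or the gripper's body presses on something with over 40 N, if the wrist force passes 120 N, or if a joint passes its speed limit or range.

ROBOT

A 6-joint arm with a two-finger parallel gripper is mounted at the origin on the work surface. World frame = base frame: x ahead of the robot, y to its left, z up, the work surface at z = 0. Lengths are in m, angles in rad, forces in N, time in s.
With the tool pointing down it reaches from about 0.375 to 0.9 m from the base axis. Payload 3.1 kg.
Tool frame: the origin (TCP) lies midway between the tips of the shut fingers; the grasp point (between the pads) lies 19 mm behind it; x points along the fingers, z is the direction in which the jaws open and shut, and the axes are right-handed (so a half turn about x gives the same grasp; the last joint's range is limited). The gripper opens to 87 mm and grips with 3 to 60 N. Pads are 19 mm wide; open, the fingers measure 117 mm over their backs; the gripper's body (75 mm by 190 mm) begins 51 mm behind the grasp point.
Start: joints at [-0.178, 0.527, 1.433, -0, 1.181, -0.178], TCP at [0.625, 0, 0.223] pointing down, gripper open.
Joint ranges: [-3.08, 3.08], [-0.75, 2.2], [0.22, 2.44], [-1.43, 4.57], [0, 2.65], [-2.85, 2.85]. Speed limits (rad/s): [2.79, 2.79, 3.14, 3.14, 3.14, 3.14].

INTERFACE

Orientations are given as a unit quaternion [x, y, z, w].
In Python, from rig import readout, imaging, robot gives the robot as it stands. The module is installed in compiled form; this text tells all that it offers.
- The arm moves only by the tool play_rows, never from a script. Its argument "rows" is text: rows parted by semicolons, each of 7 numbers parted by spaces: the turn, a rotation vector about the tool's x, y, z in rad, then the shift along the tool's x, y, z in mm, then the closure, from 0 (fully open) to 1 (shut). In form: ax ay az tx ty tz gripper; .... A call has 1 to 8 rows; each row shifts and turns the commanded pose from where the row before left it, along the tool's axes as they then stand; what a row does not reach is not made up. A row lasts 1/12 s, in which the tool goes at most 41.7 mm and 7.16 degrees, less where a joint would pass 70% of its speed; a pose out of reach is approached as far as the arm can. A call with a gripper value outside its range is refused whole. The fingers move at their own pace and stop on an object; "squeeze" is the grip in N (left out, the last holds). Time passes only in rows, so rows that do not move let the fingers close. It gives the time, the measured TCP pose, the force and the opening at its end, in the units of the state.
- readout.get_obs(): the state, without advancing time (a new reading comes with each control period).
- imaging.camera(name): name is "scene" or "side" or "wrist"; returns the picture (420x560x3 uint8, blue, green, red); there is no depth.
- imaging.camera_info(name): a dict with "K" (3x3 intrinsics, pixels), "world_to_cam" (4x4, takes a point from world to camera coordinates). Camera axes: x right, y down, z forward; pixel columns grow to the right and rows downward; lengths in m; the calibration is good to about 2 mm. A picture is of the moment at which its call begins: read the wrist's pose just before it. camera_info takes no time and is no camera call; for the wrist camera it gives the pose at the moment of the call.
- robot.hand_in(): hands the job in, once; it reports no verdict.
The state is a dict: "time": time; "q": joint angles; "joint_velocities": joint speeds; "joint_torque": joint torques, N m; "position": TCP position; "tool_rot": TCP orientation; "ft_force": force on the tool from outside, world axes, zero at the start; "moment": the same for the moment, N m; "grip_width": finger opening in m.
Only numpy, scipy, OpenCV 4.12 (cv2) and the standard library are available. Lean on these libraries where they do the work, as an engineer would, in place of code of your own. Each camera call takes 0.05 s, during which the arm holds its last target. There are 200 camera calls.

## Working session

There is one attempt and no reset: what is moved stays moved. The work goes in short steps, Python scripts to look and compute and a tool call to move; the robot and the scene stay as the last step left them, time stands still between calls to the robot, and variables do not carry over. Pictures are saved under pics/ and viewed, about 8 in all and at most 12, crops included, and the job is handed in when it is done.

Besides the shell and the picture viewer there is one more tool, called after "Call:" by a JSON object that holds its "api" and its "payload", one argument or row to a line. play_rows: Moves the arm, as the interface text tells. Its arguments: {"type":"object","properties":{"rows":{"type":"string"},"squeeze":{"type":"number"}},"required":["rows"]}

```bash
mkdir -p pics; python3 - <<'E'
from rig import readout, imaging
import cv2,numpy as np
np.set_printoptions(precision=4,suppress=True)
o=readout.get_obs();print(o)
for n in("scene","side","wrist"):
    i=imaging.camera_info(n);print(n,i["K"],i["world_to_cam"])
    cv2.imwrite(f"pics/{n}0.png",imaging.camera(n))
a=cv2.imread("pics/scene0.png");b=cv2.imread("pics/side0.png")
E
```

```text
{'time': 0.0, 'q': array([-0.1785,  0.5285,  1.4339, -0.    ,  1.1814, -0.1785]), 'joint_velocities': array([-0.0013,  0.    , -0.0013, -0.0001,  0.0011,  0.0003]), 'joint_torque': array([ -0.0005, -44.0045, -17.6594,   0.0633,   0.0583,  -0.0002]), 'position': array([0.6243, 0.0002, 0.2216]), 'tool_rot': array([0.0001, 0.7079, 0.0001, 0.7064]), 'ft_force': array([-0.5924, -0.0286,  0.0663]), 'moment': array([ 0.0122,  0.0193, -0.0623]), 'grip_width': 0.086875839955051}
scene [[457.7569   0.     282.7751]
 [  0.     457.7569 203.3591]
 [  0.       0.       1.    ]] [[-0.8353  0.5498 -0.0039  0.4754]
 [ 0.4083  0.6156 -0.6741 -0.2101]
 [-0.3682 -0.5646 -0.7387  1.4347]
 [ 0.      0.      0.      1.    ]]
side [[403.8066   0.     277.7079]
 [  0.     403.8066 217.0277]
 [  0.       0.       1.    ]] [[-0.9907 -0.1361 -0.0031  0.5972]
 [-0.0953  0.7099 -0.6978  0.0751]
 [ 0.0971 -0.691  -0.7163  1.0029]
 [ 0.      0.      0.      1.    ]]
wrist [[373.318    0.     280.6935]
 [  0.     373.318  206.3501]
 [  0.       0.       1.    ]] [[ 1.     -0.0002 -0.0009 -0.6234]
 [ 0.0001 -0.9615  0.2747 -0.0342]
 [-0.0009 -0.2747 -0.9615  0.3904]
 [ 0.      0.      0.      1.    ]]
```

View pics/scene0.png

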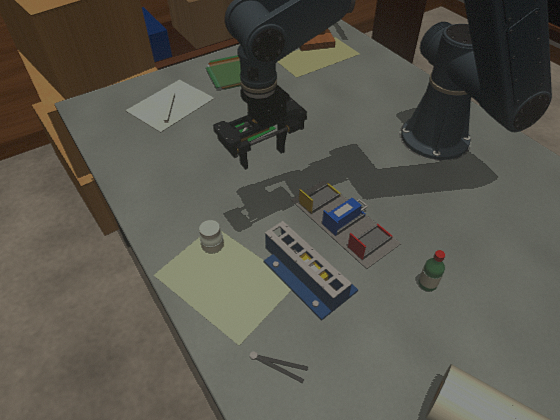

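View pics/side0.png

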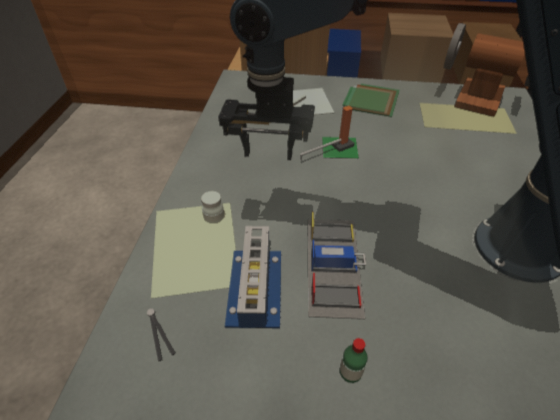

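The channel mouth faces -y, and the slots in order from the -y side are yellow, blue, red. The hook stands on its pad at about (345,130) in the side view. I'll enlarge those areas.

```bash
cat > h.py <<'E'
import numpy as np,cv2
from rig import readout, imaging
np.set_printoptions(precision=4,suppress=True)
def back(n,u,v,z,info=None):
    i=info or imaging.camera_info(n);K=np.array(i["K"]);T=np.array(i["world_to_cam"])
    R=T[:3,:3];c=-R.T@T[:3,3];d=R.T@np.linalg.solve(K,[u,v,1]);return c+d*(z-c[2])/d[2]
def proj(n,p,info=None):
    i=info or imaging.camera_info(n);q=np.array(i["K"])@(np.array(i["world_to_cam"])@[*p,1])[:3];return q[:2]/q[2]
def tri(n1,p1,n2,p2,i1=None,i2=None):
    P=[np.array(i["K"])@np.array(i["world_to_cam"])[:3] for i in(i1 or imaging.camera_info(n1),i2 or imaging.camera_info(n2))]
    X=cv2.triangulatePoints(P[0],P[1],np.float64(p1),np.float64(p2))[:,0];return X[:3]/X[3]
def crop(img,x,y,w,h,s):
    """enlarged crop with tick labels every 10 px"""
    c=cv2.resize(img[y:y+h,x:x+w],None,fx=s,fy=s,interpolation=cv2.INTER_CUBIC)
    c=cv2.convertScaleAbs(c,alpha=1.5,beta=15)
    for k in range(0,w,10):
        cv2.line(c,(k*s,0),(k*s,6),(255,255,255));
        if k%20==0: cv2.putText(c,str(x+k),(k*s,16),0,.35,(255,255,255))
    for k in range(0,h,10):
        cv2.line(c,(0,k*s),(6,k*s),(255,255,255))
        if k%20==0: cv2.putText(c,str(y+k),(8,k*s+4),0,.35,(255,255,255))
    return c
E
python3 - <<'E'
from h import *
b=cv2.imread("pics/side0.png")
c1=crop(b,220,200,160,130,5);c2=crop(b,290,90,100,80,8)
cv2.imwrite("pics/c1.png",c1[:,:800]);cv2.imwrite("pics/c2.png",c2)
E
```

```text
(no output)
```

View pics/c1.png

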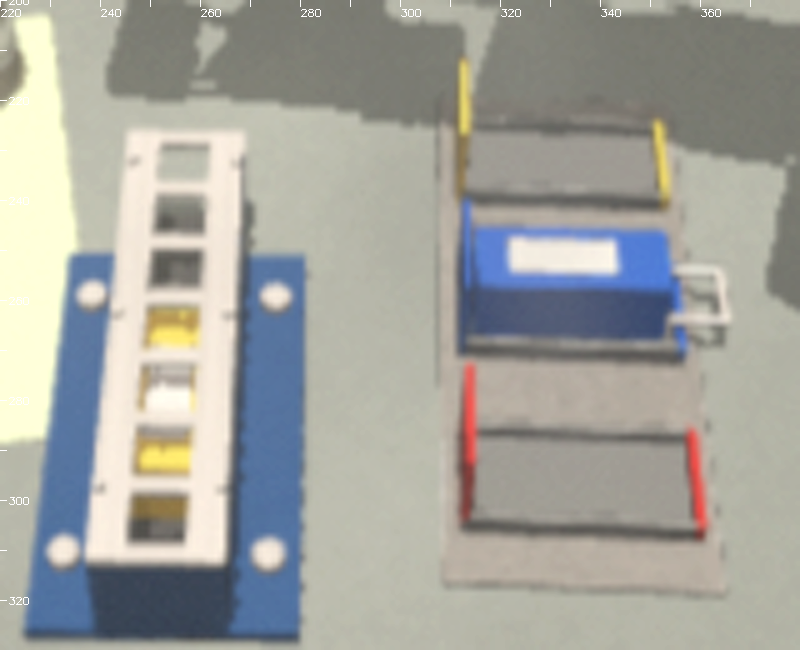

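View pics/c2.png

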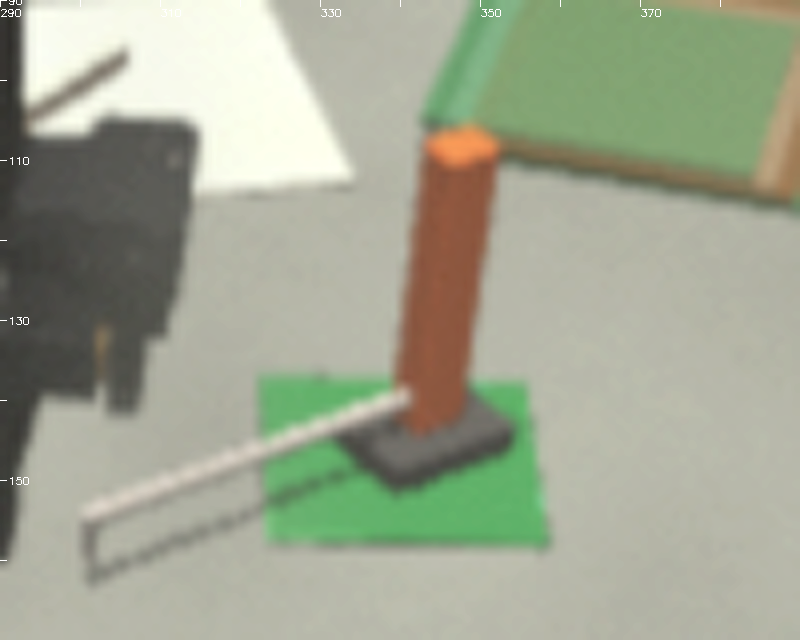

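The cover corners are at about (245,226), (269,226), (237,312) and (266,312). The handle top is at (348,108), the prong tip at about (301.5,159.7), and the yellow slot has its label at world +x.

```bash
python3 - <<'E'
from h import *
f1=lambda x,y:(220+x/5,200+y/5); f2=lambda x,y:(290+x/8,90+y/8)
def s(l,p,z): print(l,back("side",*p,z)[:2])
for l,p in dict(mL=(127,130),mR=(246,131),fL=(85,562),fR=(228,563)).items(): s(l,f1(*p),.064)
for p in[(70,256),(305,256),(300,638),(25,635)]: s("flange",f1(*p),.008 if p[1]<500 else 0)
for p in[(260,378),(527,383),(548,545),(268,543)]: s("pad",f2(*p),.003)
s("handle",f2(462,147),.141); s("prong",f2(92,558),.009); s("rodend",f2(86,513),.032); s("rodroot",f2(408,394),.035)
for p in[(335,435),(400,482),(513,430)]: s("foot",f2(*p),.017)
for l,p in dict(front_t=(657,124),front_b=(668,203),wall_b=(467,197),wall_t=(470,127)).items(): s("ys "+l,f1(*p),.016)
for l,p in dict(front_t=(692,432),front_b=(704,533),wall_b=(465,525),wall_t=(474,432)).items(): s("rs "+l,f1(*p),.016)
for p in[(475,232),(665,235),(670,292),(470,290)]: s("blue top",f1(*p),.048)
s("label yellow edge start",f1(172,308),.046); s("",f1(165,470),.046)
# scene cross check pixels
for p in [(0.4,-.24,.141)]: print(proj("scene",p))
E
```

```text
mL [0.6702 0.0774]
mR [0.6135 0.0705]
fL [0.6417 0.3109]
fR [0.5852 0.3037]
flange [0.695 0.113]
flange [0.5812 0.0977]
flange [0.557  0.2974]
flange [0.6723 0.3117]
pad [ 0.5094 -0.4045]
pad [ 0.4006 -0.4154]
pad [ 0.3923 -0.3073]
pad [ 0.4998 -0.2942]
handle [ 0.4428 -0.3602]
prong [ 0.566 -0.268]
rodend [ 0.5689 -0.2653]
rodroot [ 0.451  -0.3545]
foot [ 0.4776 -0.3489]
foot [ 0.4512 -0.3212]
foot [ 0.4078 -0.3616]
ys front_t [ 0.4128 -0.0066]
ys front_b [0.4068 0.0467]
ys wall_b [0.5056 0.056 ]
ys wall_t [0.5077 0.0083]
rs front_t [0.3953 0.1818]
rs front_b [0.3903 0.2335]
rs wall_b [0.4924 0.2434]
rs wall_t [0.4921 0.1949]
blue top [0.5001 0.1053]
blue top [0.4121 0.0953]
blue top [0.4096 0.129 ]
blue top [0.4999 0.14  ]
label yellow edge start [0.6331 0.1669]
 [0.6208 0.2525]
[285.8407 102.8581]
```

The channel comes out at mouth (0.642,0.074), heading 97°, with a measured length of 235 mm that matches. The hook is at about (0.443,-0.360), heading about 37°, and the yellow slot at about (0.458,0.026), heading about 7°. I'll go to the hook.

Call:
{"api": "play_rows", "payload": {
  "rows": "0 0 0 0 -36 -18 0;0 0 0 0 -36 -18 0;0 0 0 0 -36 -18 0;0 0 0 0 -36 -18 0;0 0 0 0 -36 -18 0;0 0 0 0 -36 -18 0;0 0 0 0 -36 -18 0;0 0 0 0 -36 -18 0",
  "squeeze": 50
}}

```text
time: 0.82
position: [0.4797, -0.2893, 0.2224]
tool_rot: [0.0, 0.707, 0.0, 0.707]
ft_force: [0.2, -0.8, 0.4]
grip_width: 0.0869
```

Call:
{"api": "play_rows", "payload": {
  "rows": "0.12 0 0 0 0 0 0;0.12 0 0 0 0 0 0;0.12 0 0 0 0 0 0;0.12 0 0 0 0 0 0;0.12 0 0 0 0 0 0;0.11 0 0 0 0 0 0;0 0 0 0 0 0 0;0 0 0 0 0 0 0"
}}

```text
time: 1.48
position: [0.4808, -0.2878, 0.2223]
tool_rot: [0.245, 0.664, -0.245, 0.663]
ft_force: [0.3, -0.1, 0.3]
grip_width: 0.0872
```

```bash
python3 - <<'E'
from h import *
import pickle
o=readout.get_obs();print(o["position"],o["tool_rot"],o["q"])
i=imaging.camera_info("wrist");im=imaging.camera("wrist")
cv2.imwrite("pics/w1.png",im);pickle.dump(i,open("w1.pkl","wb"))
for p in[(.443,-.36,.141),(.566,-.268,.009)]:print(proj("wrist",p,i))
E
```

```text
[ 0.4808 -0.2878  0.2223] [ 0.2449  0.6636 -0.2448  0.6632] [-0.7388  0.441   1.5965 -0.      1.1047 -0.0317]
[304.8773 315.0239]
[333.7951 103.5525]
```

View pics/w1.png

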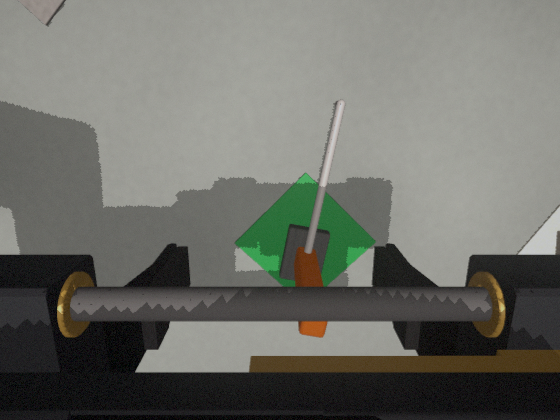

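The wrist view shows the handle top centred at about (312.5,328), the rod end at (340,102), the rod root at (308,250) and the foot corners at (292,226) and (329,232).

```bash
python3 - <<'E'
from h import *
import pickle
i=pickle.load(open("w1.pkl","rb"))
for l,u,v,z in[("handle",312.5,328,.141),("rodend",340,103,.033),("rodroot",308,250,.033),("footFL",292,226,.017),("footFR",329,232,.017),("pad top",306,173,.003),("pad R",376,241,.003),("pad L",235,242,.003)]:
    print(l,back("",u,v,z,i)[:2])
E
```

```text
handle [ 0.4403 -0.3722]
rodend [ 0.5682 -0.269 ]
rodroot [ 0.455  -0.3611]
footFL [ 0.456  -0.3354]
footFR [ 0.4811 -0.3657]
pad top [ 0.5016 -0.3044]
pad R [ 0.5118 -0.4123]
pad L [ 0.394 -0.313]
```

Call:
{"api": "play_rows", "payload": {
  "rows": "0.09 0 0 0 0 0 0;0.09 0 0 0 0 0 0;0 0 0 0 -27.5 13.3 0;0 0 0 0 -27.5 13.3 0;0 0 0 0 -27.5 13.4 0;0 0 0 0 0 0 0;0 0 0 25 0 0 0;0 0 0 25 0 0 0"
}}

```text
time: 2.2
position: [0.4428, -0.3725, 0.1735]
tool_rot: [0.304, 0.637, -0.305, 0.64]
ft_force: [0.5, -0.1, -0.3]
grip_width: 0.087
```

Call:
{"api": "play_rows", "payload": {
  "rows": "0 0 0 30 0 0 0;0 0 0 30 0 0 0;0 0 0 26 0 0 0;0 0 0 0 0 0 0;0 0 0 0 0 0 1;0 0 0 0 0 0 1;0 0 0 0 0 0 1;0 0 0 0 0 0 1"
}}

```text
time: 2.87
position: [0.443, -0.372, 0.0885]
tool_rot: [0.304, 0.637, -0.305, 0.64]
ft_force: [0.5, 0.3, -0.1]
grip_width: 0.0683
```

Call:
{"api": "play_rows", "payload": {
  "rows": "0 0 0 0 0 0 1;0 0 0 0 0 0 1;0 0 0 0 0 0 1"
}}

```text
time: 3.12
position: [0.4423, -0.3712, 0.0873]
tool_rot: [0.304, 0.638, -0.305, 0.639]
ft_force: [0.5, 0.0, -0.4]
grip_width: 0.048
```

```bash
python3 - <<'E'
from h import *
o=readout.get_obs();print(o)
E
```

```text
{'time': 3.1167, 'q': array([-0.8917,  0.6501,  1.6663, -0.0001,  0.824 , -0.0018]), 'joint_velocities': array([-0.0005,  0.0076,  0.0018, -0.0009,  0.0004, -0.0002]), 'joint_torque': array([  0.012 , -43.4001, -11.7165,   0.0566,   0.0306,  -0.0002]), 'position': array([ 0.4423, -0.3712,  0.0873]), 'tool_rot': array([ 0.3041,  0.6379, -0.3045,  0.6386]), 'ft_force': array([ 0.5243,  0.0164, -0.4365]), 'moment': array([-0.0078,  0.1095,  0.0272]), 'grip_width': 0.04799057241682334}
```

Call:
{"api": "play_rows", "payload": {
  "rows": "0 0 0 0 0 0 1;0 0 0 0 0 0 1;0 0 0 0 0 0 1;0 0 0 0 0 0 1;0 0 0 0 0 0 1;0 0 0 0 0 0 1;0 0 0 -10 0 0 1;0 0 0 -15 0 0 1"
}}

```text
time: 3.78
position: [0.4406, -0.3694, 0.1101]
tool_rot: [0.305, 0.64, -0.304, 0.636]
ft_force: [-0.2, 0.1, -4.0]
grip_width: 0.0197
```

```bash
python3 - <<'E'
from h import *
o=readout.get_obs();print(o["grip_width"],o["position"],o["ft_force"],o["moment"])
print("jar",back("side",211.5,198,.07),back("scene",209,226,.07),"glue",back("side",359,344,.12))
E
```

```text
0.019742106478398094 [ 0.4406 -0.3694  0.1101] [-0.1642  0.1029 -4.0475] [0.0094 0.1048 0.0326]
jar [ 0.773  -0.0015  0.07  ] [ 0.776  -0.0083  0.07  ] glue [0.4091 0.3758 0.12  ]
```

Call:
{"api": "play_rows", "payload": {
  "rows": "-0.08 0 0 -20 0 0 1;-0.12 0 0 0 0 0 1;-0.12 0 0 0 0 0 1;-0.12 0 0 0 0 0 1;-0.12 0 0 0 0 0 1;-0.12 0 0 0 0 0 1;-0.12 0 0 0 0 0 1;-0.12 0 0 0 0 0 1"
}}

```text
time: 4.45
position: [0.4416, -0.3704, 0.1315]
tool_rot: [-0.012, 0.707, 0.013, 0.707]
ft_force: [0.0, 0.0, -4.2]
grip_width: 0.0201
```

Call:
{"api": "play_rows", "payload": {
  "rows": "-0.092 0 0 0 0 0 1;0 0 0 0 15 18 1;0 0 0 0 23 28 1;0 0 0 0 23 28 1;0 0 0 0 23 28 1;0 0 0 0 23 28 1;0 0 0 0 23 28 1;0 0 0 0 23 28 1"
}}

```text
time: 5.12
position: [0.6084, -0.1947, 0.1314]
tool_rot: [-0.043, 0.706, 0.043, 0.705]
ft_force: [0.1, -0.0, -4.2]
grip_width: 0.02
```

Call:
{"api": "play_rows", "payload": {
  "rows": "0 0 0 0 23 28 1;0 0 0 0 23 28 1;0 0 0 0 12 12 1;0 0 0 0 0 0 1;0 0 0 0 0 0 1"
}}

```text
time: 5.53
position: [0.668, -0.1294, 0.1309]
tool_rot: [-0.044, 0.707, 0.044, 0.705]
ft_force: [-1.2, 0.4, -3.8]
grip_width: 0.0196
```

```bash
python3 - <<'E'
from h import *
import pickle
from scipy.spatial.transform import Rotation as R
o=readout.get_obs();print(o["grip_width"],o["position"],R.from_quat(o["tool_rot"]).as_matrix(),o["q"])
i=imaging.camera_info("wrist");im=imaging.camera("wrist")
cv2.imwrite("pics/w2.png",cv2.convertScaleAbs(im,alpha=1.4,beta=10));pickle.dump(i,open("w2.pkl","wb"))
cv2.imwrite("pics/s2.png",imaging.camera("side"))
E
```

```text
0.019640154194211328 [ 0.668  -0.1294  0.1309] [[-0.0023 -0.1243  0.9922]
 [ 0.      0.9922  0.1243]
 [-1.      0.0003 -0.0023]] [-0.3548  0.7045  1.359  -0.0009  1.0802 -0.479 ]
```

View pics/w2.png

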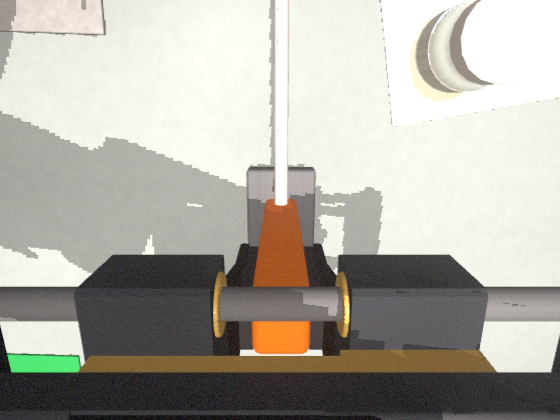

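The rod lies exactly along the tool's y axis (columns 280–281), so the hook is square in the grip. I'll lower it and approach the mouth.

Call:
{"api": "play_rows", "payload": {
  "rows": "0 0 0 12 0 0 1;0 0 0 12 0 0 1;0 0 0 0 15 0 1;0 0 0 0 20 0 1;0 0 0 0 20 0 1;0 0 0 0 5 0 1;0 0 0 0 0 0 1;0 0 0 0 0 0 1"
}}

```text
time: 6.3
position: [0.661, -0.0712, 0.1072]
tool_rot: [-0.044, 0.706, 0.043, 0.706]
ft_force: [-0.2, 0.2, -3.9]
grip_width: 0.0198
```

```bash
python3 - <<'E'
from h import *
import pickle
o=readout.get_obs();print(o["grip_width"],o["position"],o["ft_force"])
i=imaging.camera_info("wrist");im=imaging.camera("wrist")
pickle.dump(i,open("w3.pkl","wb"))
s=imaging.camera("side")
cv2.imwrite("pics/w3.png",im);cv2.imwrite("pics/s3.png",s)
a=crop(im,180,0,200,75,4); b=crop(s,225,190,100,65,8)[:,:800]
cv2.imwrite("pics/c3.png",np.vstack([a,cv2.resize(b,(800,520))])[:600*2])
cv2.imwrite("pics/c3.png",np.vstack([a,cv2.resize(b,(460,299)) if 0 else b[:290,:]]))
p=o["position"]
E
```

```text
0.01981054871846685 [ 0.661  -0.0712  0.1072] [-0.2129  0.2253 -3.8832]
```

View pics/c3.png

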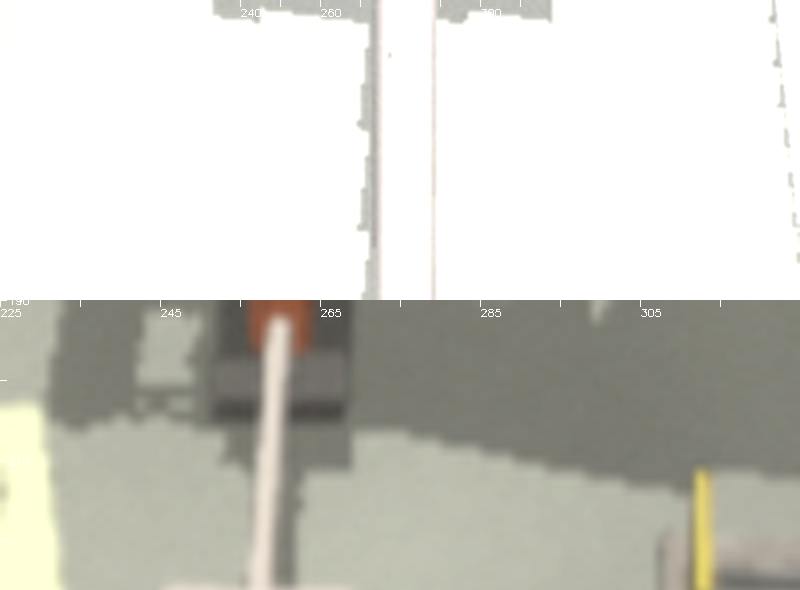

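The side view shows the rod centred on the mouth (column about 257, mid-cover 257.3). Next I'll locate the block through the cover windows.

```bash
python3 - <<'E'
from h import *
m=np.array([.642,.074]);u=np.array([np.cos(np.radians(97)),np.sin(np.radians(97))])
for r in(287,308,320,345,365,412,475,495,515):
    p=back("side",220+168/5,200+r/5,.043); print(r,(p[:2]-m)@u)
b=cv2.imread("pics/s3.png");a=cv2.imread("pics/scene0.png")
c=np.hstack([cv2.resize(crop(b,232,222,50,95,6),(300,570)),crop(a,258,215,100,95,5)])
cv2.imwrite("pics/c4.png",c[:600,:800]);print(c.shape)
E
```

```text
287 0.07878153376682406
308 0.09094691192398903
320 0.09779911933531367
345 0.11184805692835904
365 0.12287217457747633
412 0.14805532922924225
475 0.18030329346090768
495 0.19019839773153566
515 0.1999353085038754Traceback (most recent call last):
  File "<stdin>", line 6, in <module>
    return _nx.concatenate(arrs, 1, dtype=dtype, casting=casting)
           ~~~~~~~~~~~~~~~^^^^^^^^^^^^^^^^^^^^^^^^^^^^^^^^^^^^^^^
ValueError: all the input array dimensions except for the concatenation axis must match exactly, but along dimension 0, the array at index 0 has size 570 and the array at index 1 has size 475
```

```bash
python3 - <<'E'
import cv2
from h import *
b=cv2.imread("pics/s3.png");a=cv2.imread("pics/scene0.png")
x=crop(b,232,222,50,95,6);y=crop(a,258,215,98,95,5)
x=cv2.copyMakeBorder(x,0,max(0,y.shape[0]-x.shape[0]),0,0,0);y=cv2.copyMakeBorder(y,0,x.shape[0]-y.shape[0],0,0,0)
cv2.imwrite("pics/c4.png",np.hstack([x,y]))
E
```

```text
(no output)
```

View pics/c4.png

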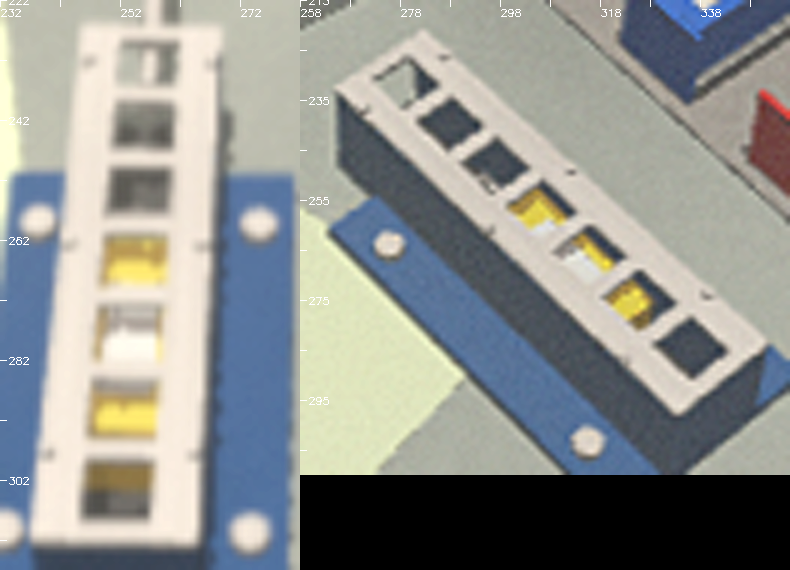

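```bash
python3 - <<'E'
from h import *
m=np.array([.642,.074]);u=np.array([np.cos(np.radians(97)),np.sin(np.radians(97))])
ax=lambda n,x,y,z:(back(n,x,y,z)[:2]-m)@u
f=lambda x,y:(220+x/5,200+y/5)
L=[back("side",*f(*p),.048)[:2] for p in[(508,255),(619,256),(474,260),(667,263)]]
print("blue: label far, label near, block far, near x",[l[0] for l in L])
for r in(391,437):print("side",r,ax("side",232+125/6,222+r/6,.043))
print("brown bottom z=.003",ax("side",232+118/6,222+490/6,.003))
for x,y in[(335,318),(330,300),(220,215),(232,232),(300,275),(325,295)]:print("scene",x,y,ax("scene",258+x/5,215+y/5,.043),ax("scene",258+x/5,215+y/5,.003))
E
```

```text
blue: label far, label near, block far, near x [np.float64(0.48398274740028363), np.float64(0.4330783433263438), np.float64(0.4993590310585463), np.float64(0.411060954159489)]
side 391 0.1604723965377568
side 437 0.17990755401464725
brown bottom z=.003 0.17650424389551936
scene 335 318 0.17930249055905492 0.16218879621814963
scene 330 300 0.1708910743827627 0.15339372992945755
scene 220 215 0.10346097375962308 0.08288809896267445
scene 232 232 0.11425829810477435 0.0941778962293666
scene 300 275 0.15217977369259383 0.13382899475661944
scene 325 295 0.16747021989353922 0.1498168480624671
```

All the cues agree: block far end about 0.178 m in, ring centre about 0.075 m in, prong now at 0.014. I'll advance 61 mm.

Call:
{"api": "play_rows", "payload": {
  "rows": "0 0 0 0 15 0 1;0 0 0 0 15 0 1;0 0 0 0 15 0 1;0 0 0 0 10 0 1;0 0 0 0 6 0 1;0 0 0 0 0 0 1;0 0 0 6 0 0 1;0 0 0 0 0 0 1"
}}

```text
time: 7.07
position: [0.6535, -0.0108, 0.1006]
tool_rot: [-0.043, 0.706, 0.043, 0.705]
ft_force: [-0.8, -0.3, -4.5]
grip_width: 0.0195
```

Call:
{"api": "play_rows", "payload": {
  "rows": "0 0 0 2 0 0 1;0 0 0 2 0 0 1;0 0 0 1 0 0 1;0 0 0 0 0 0 1"
}}

```text
time: 7.4
position: [0.6536, -0.011, 0.0961]
tool_rot: [-0.043, 0.706, 0.043, 0.706]
ft_force: [-0.5, 0.0, -3.5]
grip_width: 0.0198
```

Call:
{"api": "play_rows", "payload": {
  "rows": "0 0 0 2 0 0 1;0 0 0 1 0 0 1;0 0 0 0 0 0 1;0 0 0 0 0 0 1"
}}

```text
time: 7.73
position: [0.6537, -0.0106, 0.0935]
tool_rot: [-0.043, 0.706, 0.043, 0.706]
ft_force: [0.4, -0.2, -3.9]
grip_width: 0.0197
```

Call:
{"api": "play_rows", "payload": {
  "rows": "0 0 0 2 0 0 1;0 0 0 2 0 0 1;0 0 0 2 0 0 1;0 0 0 0 0 0 1"
}}

```text
time: 8.07
position: [0.6533, -0.0104, 0.087]
tool_rot: [-0.043, 0.706, 0.043, 0.705]
ft_force: [0.1, -0.0, -4.4]
grip_width: 0.0195
```

```bash
python3 - <<'E'
from h import *
for k in range(2):
    s=imaging.camera("side");o=readout.get_obs();print(o["position"],o["ft_force"],o["moment"])
cv2.imwrite("pics/s5.png",s)
E
```

```text
[ 0.6534 -0.0104  0.0871] [-0.2619  0.116  -3.2198] [-0.0141 -0.0246 -0.0351]
[ 0.6536 -0.0105  0.0873] [ 0.2327  0.1992 -3.9873] [-0.0502 -0.018   0.0061]
```

Call:
{"api": "play_rows", "payload": {
  "rows": "0 0 0 0 -4 0 1;0 0 0 0 -8 0 1;0 0 0 0 -10 0 1;0 0 0 0 -12 0 1;0 0 0 0 -12 0 1;0 0 0 0 -10 0 1;0 0 0 0 -8 0 1;0 0 0 0 -4 0 1"
}}

```text
time: 8.83
position: [0.6623, -0.0798, 0.0876]
tool_rot: [-0.042, 0.706, 0.043, 0.706]
ft_force: [-0.2, 3.8, -3.1]
grip_width: 0.0196
```

```bash
python3 - <<'E'
from h import *
o=readout.get_obs();print(o["position"],o["ft_force"],o["moment"])
s=imaging.camera("side")
cv2.imwrite("pics/s6.png",s);c=crop(s,225,180,70,140,4)
cv2.imwrite("pics/c6.png",np.hstack([c,crop(cv2.imread("pics/s5.png"),225,180,70,140,4)]))
E
```

```text
[ 0.6623 -0.0798  0.0876] [-0.1905  3.7541 -3.0622] [ 0.8302  0.0671 -0.0149]
```

View pics/c6.png

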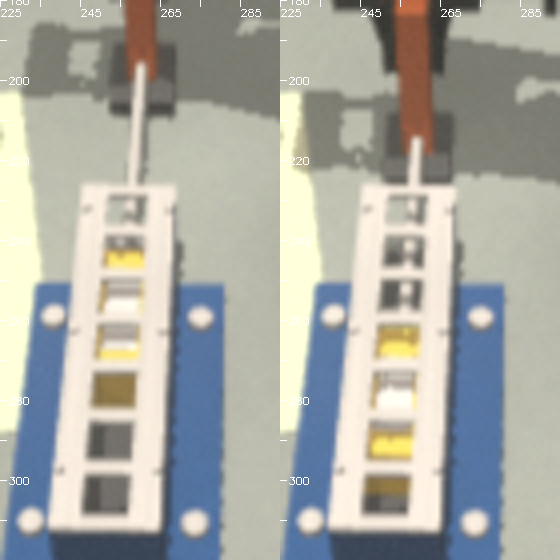

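The hook has caught: the yellow moved from windows 4–6 to windows 2–4, with 3.8 N of pull. I'll continue drawing.

Call:
{"api": "play_rows", "payload": {
  "rows": "0 0 0 0 -6 0 1;0 0 0 0 -12 0 1;0 0 0 0 -15 0 1;0 0 0 0 -15 0 1;0 0 0 0 -15 0 1;0 0 0 0 -15 0 1;0 0 0 0 -15 0 1;0 0 0 0 -15 0 1"
}}

```text
time: 9.55
position: [0.6752, -0.1875, 0.0874]
tool_rot: [-0.043, 0.706, 0.043, 0.706]
ft_force: [0.0, 1.3, -4.8]
grip_width: 0.0199
```

Call:
{"api": "play_rows", "payload": {
  "rows": "0 0 0 0 -15 0 1;0 0 0 0 -15 0 1;0 0 0 0 -15 0 1;0 0 0 0 -15 0 1;0 0 0 0 -15 0 1;0 0 0 0 -10 0 1;0 0 0 0 -6 0 1;0 0 0 0 -2 0 1"
}}

```text
time: 10.22
position: [0.6865, -0.2786, 0.0877]
tool_rot: [-0.042, 0.706, 0.043, 0.706]
ft_force: [-0.7, 4.9, -1.5]
grip_width: 0.0195
```

```bash
python3 - <<'E'
from h import *
import pickle
o=readout.get_obs();print(o["position"],o["ft_force"],o["moment"])
s=imaging.camera("side");w=imaging.camera("wrist");pickle.dump(imaging.camera_info("wrist"),open("w7.pkl","wb"))
cv2.imwrite("pics/s7.png",s);cv2.imwrite("pics/w7.png",w)
cv2.imwrite("pics/c7.png",np.hstack([crop(s,220,130,80,100,5),cv2.resize(w,(400,300))[:,:].repeat(1,0) if 0 else cv2.copyMakeBorder(cv2.resize(w,(400,300)),0,200,0,0,0)]))
E
```

```text
[ 0.6865 -0.2786  0.0877] [-0.6912  4.9471 -1.5052] [ 1.768   0.1139 -0.0311]
```

View pics/c7.png

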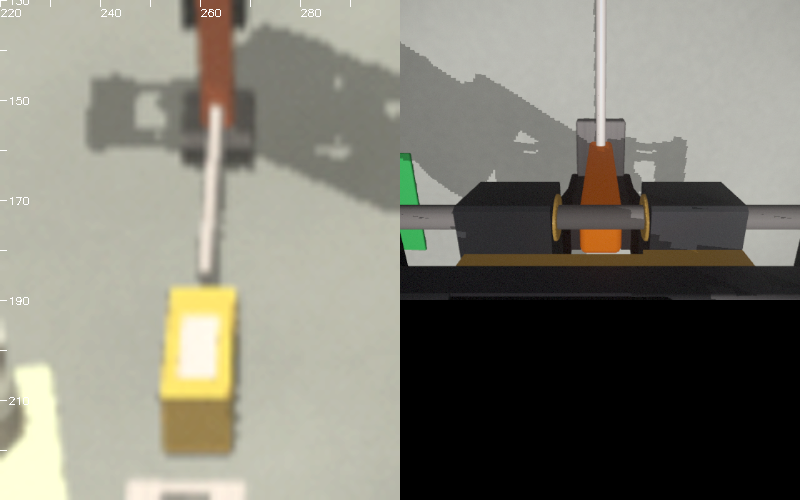

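The block is fully out, upright and clear of the mouth. I'll unhook by slackening and lifting, then return to the pad.

Call:
{"api": "play_rows", "payload": {
  "rows": "0 0 0 0 5 0 1;0 0 0 0 3 0 1;0 0 0 0 0 0 1;0 0 0 -6 0 0 1;0 0 0 -14 0 0 1;0 0 0 -20 0 0 1;0 0 0 -20 0 0 1;0 0 0 0 0 0 1"
}}

```text
time: 10.98
position: [0.6891, -0.2719, 0.1544]
tool_rot: [-0.046, 0.702, 0.041, 0.709]
ft_force: [1.1, 0.3, -2.5]
grip_width: 0.0198
```

```bash
python3 - <<'E'
from h import *
o=readout.get_obs();print(o["position"],o["ft_force"],o["moment"])
s=imaging.camera("side")
cv2.imwrite("pics/s8.png",s)
f=lambda x,y:(220+x/5,130+y/5)
for p in[(172,287),(237,287),(228,400),(160,398)]:print(back("side",*f(*p),.040))
a=cv2.imread("pics/s7.png");d=cv2.absdiff(a,s).max(2)[185:222,245:275];print((d>40).sum())
# yellow mask corners now
h=cv2.cvtColor(s,cv2.COLOR_BGR2HSV);m=cv2.inRange(h,(20,120,120),(35,255,255));m[:,290:]=0;m[:160]=0
for n,im in(("7",a),("8",s)):
    h=cv2.cvtColor(im,cv2.COLOR_BGR2HSV);m=cv2.inRange(h,(20,100,110),(35,255,255));m[:,290:]=0;m[:170]=0;m[225:]=0
    print(n,cv2.minAreaRect(cv2.findNonZero(m)))
E
```

```text
[ 0.6891 -0.2719  0.1544] [ 1.1277  0.326  -2.5211] [-0.0595 -0.1404 -0.0441]
[ 0.6791 -0.0892  0.04  ]
[ 0.6439 -0.0939  0.04  ]
[ 0.6351 -0.0067  0.04  ]
[ 0.6701 -0.0035  0.04  ]
19
7 ((259.1058349609375, 198.12351989746094), (13.421889305114746, 22.77886199951172), 4.39870548248291)
8 ((259.0355224609375, 199.50253295898438), (13.394445419311523, 23.939008712768555), 4.085616588592529)
```

Call:
{"api": "play_rows", "payload": {
  "rows": "0 0 0 0 -8.4 -35.1 1;0 0 0 0 -8.4 -35.1 1;0 0 0 0 -8.4 -35.1 1;0 0 0 0 -8.4 -35.1 1;0 0 0 0 -8.4 -35.1 1;0 0 0 0 -8.4 -35.1 1;0 0 0 0 -8.4 -35.1 1;0 0 0 0 0 0 1"
}}

```text
time: 11.7
position: [0.4418, -0.3587, 0.1466]
tool_rot: [-0.041, 0.708, 0.043, 0.703]
ft_force: [-0.5, 0.6, -5.0]
grip_width: 0.0196
```

```bash
python3 - <<'E'
from h import *
from scipy.spatial.transform import Rotation as R
o=readout.get_obs();print(o["position"],R.from_quat(o["tool_rot"]).as_matrix(),o["ft_force"])
E
```

```text
[ 0.4418 -0.3587  0.1466] [[-0.0073 -0.1182  0.993 ]
 [ 0.0024  0.993   0.1182]
 [-1.      0.0033 -0.007 ]] [-0.4701  0.594  -4.9848]
```

Call:
{"api": "play_rows", "payload": {
  "rows": "0 0 0 0 0 0 1;0 0 0 0 0 0 1"
}}

```text
time: 11.87
position: [0.449, -0.3582, 0.1475]
tool_rot: [-0.043, 0.706, 0.043, 0.706]
ft_force: [0.5, 0.4, -4.3]
grip_width: 0.0198
```

Call:
{"api": "play_rows", "payload": {
  "rows": "0 0 0 15 -2 2 1;0 0 0 20 0 0 1;0 0 0 14 0 0 1;0 0 0 6 0 0 1;0 0 0 3 0 0 1;0 0 0 1 0 0 1;0 0 0 0 0 0 1;0 0 0 0 0 0 1"
}}

```text
time: 12.53
position: [0.4518, -0.36, 0.0893]
tool_rot: [-0.044, 0.705, 0.043, 0.706]
ft_force: [1.0, 0.3, -4.0]
grip_width: 0.0194
```

Call:
{"api": "play_rows", "payload": {
  "rows": "0 0 0 1 0 0 1;0 0 0 0.5 0 0 1;0 0 0 0 0 0 1;0 0 0 0 0 0 1"
}}

```text
time: 12.87
position: [0.451, -0.3597, 0.0873]
tool_rot: [-0.043, 0.706, 0.043, 0.706]
ft_force: [-0.1, -0.2, -4.2]
grip_width: 0.02
```

Call:
{"api": "play_rows", "payload": {
  "rows": "0 0 0 0.5 0 0 1;0 0 0 0.5 0 0 1;0 0 0 0 0 0 1;0 0 0 0 0 0 1"
}}

```text
time: 13.2
position: [0.4511, -0.3598, 0.0865]
tool_rot: [-0.043, 0.706, 0.043, 0.706]
ft_force: [-0.9, 0.0, 0.6]
grip_width: 0.0199
```

The foot is on the pad. I'll release it and lift away.

Call:
{"api": "play_rows", "payload": {
  "rows": "0 0 0 0 0 0 0;0 0 0 0 0 0 0;0 0 0 0 0 0 0;0 0 0 0 0 0 0;0 0 0 0 0 0 0;0 0 0 0 0 0 0;0 0 0 -10 0 0 0;0 0 0 -20 0 0 0"
}}

```text
time: 13.87
position: [0.4497, -0.3582, 0.1147]
tool_rot: [-0.041, 0.707, 0.045, 0.705]
ft_force: [0.4, 0.4, -0.3]
grip_width: 0.0652
```

Call:
{"api": "play_rows", "payload": {
  "rows": "0 0 0 -30 0 0 0;0 0 0 -30 0 0 0;0 0 0 -30 0 0 0;0 0 0 -10 0 0 0;0 0 0 0 30 20 0;0 0 0 0 34 20 0;0 0 0 0 34 20 0;0 0 0 0 34 20 0"
}}

```text
time: 14.53
position: [0.5144, -0.2174, 0.2161]
tool_rot: [-0.042, 0.706, 0.043, 0.706]
ft_force: [0.1, -0.4, -0.6]
grip_width: 0.0871
```

```bash
python3 - <<'E'
from h import *
from scipy.spatial.transform import Rotation as R
o=readout.get_obs();print(o["position"],o["grip_width"])
s=imaging.camera("side");cv2.imwrite("pics/s9.png",s)
h=cv2.cvtColor(s,cv2.COLOR_BGR2HSV);m=cv2.inRange(h,(4,120,60),(16,255,255));m[:90]=0;m[170:]=0;m[:,380:]=0
r=cv2.boundingRect(m);print("orange",r,back("side",r[0]+r[2]/2,r[1]+2,.141),proj("side",(.451,-.36,.141)),proj("side",(.451,-.36,.015)))
T=np.array([.657,-.048])-o["position"][:2];M=R.from_quat(o["tool_rot"]).as_matrix();print("ty,tz to block",M.T@[*T,0])
E
```

```text
[ 0.5144 -0.2174  0.2161] 0.08714646736865761
orange (77, 90, 272, 56) [ 0.8621 -0.4027  0.141 ] [344.9497 108.2265] [340.348  143.5032]
ty,tz to block [0.    0.151 0.162]
```

Call:
{"api": "play_rows", "payload": {
  "rows": "0 0 0 -15 28 13 0;0 0 0 -15 28 13 0;0 0 0 -15 28 13 0;0 0 0 -15 28 13 0;0 0 0 -10 28 13 0;0 0 0 0 0 0 0;0 0 0 0 0 0 0"
}}

```text
time: 15.17
position: [0.5621, -0.0707, 0.2865]
tool_rot: [-0.045, 0.705, 0.044, 0.706]
ft_force: [0.0, -0.8, 0.3]
grip_width: 0.0869
```

```bash
python3 - <<'E'
from h import *
import pickle
o=readout.get_obs();print(o["position"],o["q"])
i=imaging.camera_info("wrist");w=imaging.camera("wrist");pickle.dump(i,open("w10.pkl","wb"));cv2.imwrite("pics/w10.png",w)
for p in[(.657,-.048,.04),(.458,.026,.016)]:print(proj("",p,i))
# rotate no; enlarge 
c=cv2.convertScaleAbs(cv2.resize(w[:300],None,fx=800/560,fy=800/560*1.0,interpolation=cv2.INTER_CUBIC),alpha=1.2)
for k in range(0,560,20):cv2.putText(c,str(k) if k%40==0 else "|",(int(k*800/560),10),0,.3,(0,0,255))
for k in range(0,300,20):cv2.putText(c,str(k),(0,int(k*800/560)+3),0,.3,(0,0,255))
cv2.imwrite("pics/c10.png",c)
E
```

```text
[ 0.5621 -0.0707  0.2865] [-0.3221  0.3785  1.5035 -0.0004  1.2585 -0.4474]
[369.21   159.4895]
[197.3107  66.2414]
```

View pics/c10.png

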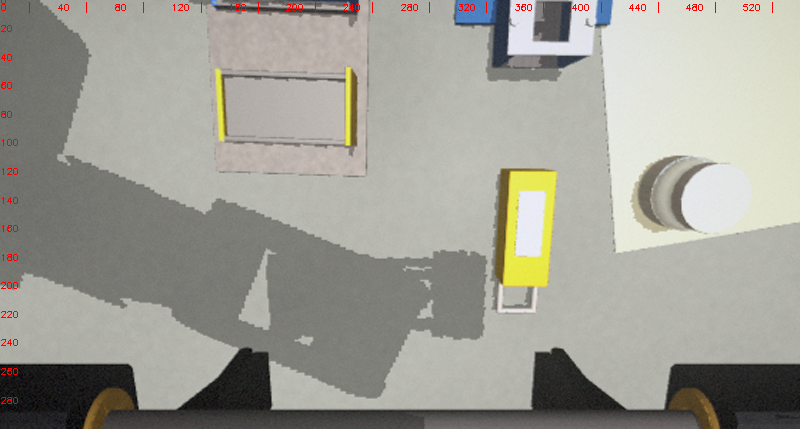

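The wrist view shows the yellow slot with its low front at left (column about 153) and label at about 245, and the block top spanning (351–389, 119–200), upright with its ring towards the robot's right. I'll refine both numerically.

```bash
python3 - <<'E'
from h import *
import pickle
i=pickle.load(open("w10.pkl","rb"));w=cv2.imread("pics/w10.png")
h=cv2.cvtColor(w,cv2.COLOR_BGR2HSV);m=cv2.inRange(h,(22,120,90),(35,255,255));m[215:]=0
n,l,st,c=cv2.connectedComponentsWithStats(m)
for k in range(1,n):
    if st[k][4]>60:
        r=cv2.minAreaRect(np.argwhere(l==k)[:,::-1].astype(np.float32));print(st[k],cv2.boxPoints(r).round(1).tolist())
f=.7
B=lambda u,v,z:back("",u*f,v*f,z,i)[:2]
P={"U0":B(224,70,.016),"L0":B(224,141,.016),"U1":B(344,69,.016),"L1":B(344,145,.016)}
print(P)
mid0=(P["U0"]+P["L0"])/2;mid1=(P["U1"]+P["L1"])/2
print("front outer",B(218.5,105,.016),"mid0",mid0,"mid1",mid1)
print("label inner top z.058",B(345,108,.058),"label outer bottom z.004..",B(356,108,.010))
print("rack corners z4mm",B(365,177,.004),B(215,171,.004))
# gray profile across walls
g=cv2.cvtColor(w,cv2.COLOR_BGR2GRAY)
for u in(170,200,230):print(u,g[44:60,u].tolist(),g[90:106,u].tolist())
E
```

```text
[242  47   6  55 234] [[242.0, 47.0], [247.0, 47.0], [247.0, 101.0], [242.0, 101.0]]
[151  48   8  51 229] [[150.39999389648438, 48.0], [155.8000030517578, 47.70000076293945], [158.60000610351562, 97.9000015258789], [153.1999969482422, 98.19999694824219]]
[ 350  118   40   83 1790] [[349.79998779296875, 200.0], [351.0, 117.5999984741211], [389.1000061035156, 118.0999984741211], [387.8999938964844, 200.5]]
{'U0': array([0.4137, 0.038 ]), 'L0': array([ 0.4154, -0.0136]), 'U1': array([0.5032, 0.05  ]), 'L1': array([ 0.5085, -0.0049])}
front outer [0.4103 0.0125] mid0 [0.4145 0.0122] mid1 [0.5059 0.0225]
label inner top z.058 [0.511  0.0205] label outer bottom z.004.. [0.5145 0.0238]
rack corners z4mm [ 0.5267 -0.028 ] [ 0.4052 -0.0385]
170 [145, 144, 144, 145, 143, 127, 141, 137, 114, 78, 141, 146, 143, 144, 143, 145] [146, 145, 144, 144, 138, 117, 142, 140, 127, 86, 113, 147, 149, 150, 153, 153]
200 [148, 148, 150, 148, 150, 148, 124, 150, 141, 119, 62, 96, 117, 149, 149, 150] [146, 147, 150, 147, 147, 147, 125, 143, 146, 133, 90, 118, 157, 154, 155, 154]
230 [149, 147, 153, 153, 155, 153, 144, 124, 154, 147, 131, 60, 106, 153, 154, 157] [154, 152, 153, 153, 155, 156, 147, 128, 144, 149, 139, 101, 152, 151, 153, 158]
```

```bash
python3 - <<'E'
from h import *
import pickle
i=pickle.load(open("w10.pkl","rb"))
a=back("",170,74.5,.016,i)[:2];b=back("",230,76.4,.016,i)[:2];d=b-a;print(a,b,np.degrees(np.arctan2(d[1],d[0])))
lb=[back("",u,v,.016,i)[:2] for u,v in[(170,99),(230,101),(170,49.3),(230,51.3)]];print(lb)
# rack edge (nearest) heading
r=back("",150,119.5,.004,i)-back("",256,123.9,.004,i);print("rack hd",np.degrees(np.arctan2(-r[1],-r[0])))
t=np.radians(6.6);u=np.array([np.cos(t),np.sin(t)]);v=np.array([-u[1],u[0]])
for C in(np.array([.4625,.0183]),np.array([.460,.022])):
    print("C",C)
    for l,dx,dy,z in[("front y-",-51,-26,16),("front y+",-51,26,16),("label top y-",51,-26,58),("label top y+",51,26,58),("label bot y+",51,26,4),("front bot y+",-53,26,4)]:
        p=C+u*dx/1e3+v*dy/1e3;q=proj("side",(*p,z/1e3));print(l,((q-[220,200])*5).round(),end="; ")
    print()
E
```

```text
[0.4289 0.0138] [0.4942 0.02  ] 5.465462668223971
[array([ 0.43  , -0.0121]), array([ 0.4965, -0.0059]), array([0.4278, 0.0394]), array([0.492 , 0.0455])]
rack hd 4.844006675777765
C [0.4625 0.0183]
front y- [653. 114.]; front y+ [664. 190.]; label top y- [460.  54.]; label top y+ [464. 130.]; label bot y+ [457. 203.]; front bot y+ [665. 206.]; 
C [0.46  0.022]
front y- [658. 120.]; front y+ [669. 196.]; label top y- [464.  59.]; label top y+ [468. 136.]; label bot y+ [462. 209.]; front bot y+ [670. 212.];
```

Call:
{"api": "play_rows", "payload": {
  "rows": "0 0 0 30 3 -22.5 0;0 0 0 30 3 -22.5 0;0 0 0 30 3 -22.5 0;0 0 0 30 2 -22.5 0;0 0 0 0 0 0 0;0 0 0 0 0 0 0"
}}

```text
time: 15.72
position: [0.4678, -0.0723, 0.164]
tool_rot: [-0.041, 0.708, 0.043, 0.703]
ft_force: [0.0, -0.7, 0.5]
grip_width: 0.0871
```

```bash
python3 - <<'E'
from h import *
import pickle
o=readout.get_obs();print(o["position"])
i=imaging.camera_info("wrist");w=imaging.camera("wrist");pickle.dump(i,open("w11.pkl","wb"));cv2.imwrite("pics/w11.png",w)
u0,v0=proj("",(.461,.0195,.016),i);print(u0,v0)
c=cv2.convertScaleAbs(cv2.resize(w[:290],None,fx=800/560,fy=800/560*1.0,interpolation=cv2.INTER_CUBIC),alpha=1.1)
for k in range(0,560,20):cv2.putText(c,str(k) if k%40==0 else "|",(int(k*800/560),10),0,.3,(0,0,255))
for k in range(0,300,20):cv2.putText(c,str(k),(0,int(k*800/560)+3),0,.3,(0,0,255))
cv2.imwrite("pics/c11.png",c)
h=cv2.cvtColor(w,cv2.COLOR_BGR2HSV);m=cv2.inRange(h,(20,100,60),(38,255,255));m[290:]=0
n,l,st,_=cv2.connectedComponentsWithStats(m)
for k in range(1,n):
    if st[k][4]>100:
        print(st[k],cv2.boxPoints(cv2.minAreaRect(np.argwhere(l==k)[:,::-1].astype(np.float32))).round(1).tolist())
E
```

```text
[ 0.4678 -0.0723  0.164 ]
288.13800102309034 76.7988180773562
[ 348   38   23   80 1238] [[346.5, 115.9000015258789], [353.3999938964844, 36.599998474121094], [370.5, 38.099998474121094], [363.6000061035156, 117.4000015258789]]
[221  43   7  70 402] [[221.0, 43.0], [227.0, 43.0], [227.0, 112.0], [221.0, 112.0]]
[ 472  136   88  115 6197] [[468.8999938964844, 245.89999389648438], [487.29998779296875, 129.3000030517578], [559.2000122070312, 140.6999969482422], [540.7999877929688, 257.20001220703125]]
```

View pics/c11.png

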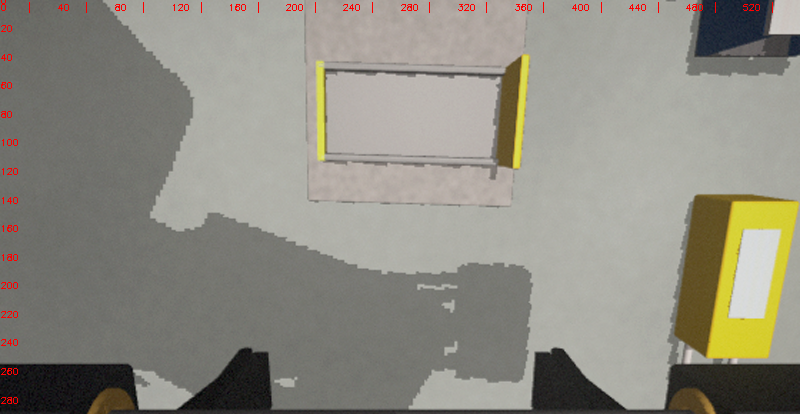

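The slot is clear from close by: front wall at columns 221.5–228, rows 43–112, side walls at rows of about 43–47 and 112–116, and label base at about column 349.

```bash
python3 - <<'E'
from h import *
import pickle
i=pickle.load(open("w11.pkl","rb"));f=.7
B=lambda x,y,z:back("",x*f,y*f,z,i)[:2]
w=cv2.imread("pics/w11.png");g=cv2.cvtColor(w,cv2.COLOR_BGR2GRAY)
for u in(240,290,340):print(u,"U",list(enumerate(g[40:56,u].tolist(),40)),"L",list(enumerate(g[104:120,u].tolist(),104)))
F=[B(317,61,.016),B(317,160,.016)];I=[B(326,72,.010),B(326,155,.010)];L=[B(500,76,.008),B(497,160,.008)]
print("front out",F,"front mid",sum(F)/2,"label base",L,sum(L)/2)
d=sum(L)/2-sum(F)/2;print(np.linalg.norm(d),np.degrees(np.arctan2(d[1],d[0])))
d=F[0]-F[1];print(np.linalg.norm(d),np.degrees(np.arctan2(d[1],d[0]))-90)
d=B(511,206,.004)-B(309,199.5,.004);print("rack",np.degrees(np.arctan2(d[1],d[0])))
E
```

```text
240 U [(40, 159), (41, 158), (42, 154), (43, 127), (44, 144), (45, 150), (46, 152), (47, 145), (48, 104), (49, 81), (50, 141), (51, 162), (52, 162), (53, 160), (54, 161), (55, 161)] L [(104, 161), (105, 160), (106, 155), (107, 133), (108, 144), (109, 156), (110, 151), (111, 146), (112, 114), (113, 107), (114, 118), (115, 156), (116, 156), (117, 156), (118, 156), (119, 160)]
290 U [(40, 157), (41, 154), (42, 155), (43, 155), (44, 152), (45, 136), (46, 156), (47, 155), (48, 151), (49, 125), (50, 65), (51, 74), (52, 102), (53, 119), (54, 165), (55, 167)] L [(104, 165), (105, 165), (106, 164), (107, 164), (108, 159), (109, 126), (110, 155), (111, 157), (112, 152), (113, 129), (114, 89), (115, 114), (116, 133), (117, 161), (118, 160), (119, 161)]
340 U [(40, 151), (41, 152), (42, 155), (43, 151), (44, 152), (45, 150), (46, 125), (47, 153), (48, 156), (49, 156), (50, 150), (51, 107), (52, 62), (53, 92), (54, 117), (55, 163)] L [(104, 163), (105, 163), (106, 163), (107, 164), (108, 162), (109, 158), (110, 135), (111, 147), (112, 166), (113, 155), (114, 146), (115, 114), (116, 106), (117, 115), (118, 155), (119, 157)]
front out [array([0.4072, 0.0381]), array([ 0.4112, -0.0136])] front mid [0.4092 0.0123] label base [array([0.5076, 0.0434]), array([ 0.5136, -0.0015])] [0.5106 0.0209]
0.10175283984555301 4.884153478487777
0.05182820171038795 4.369510154459164
rack 5.031137570530249
```

```bash
python3 - <<'E'
from h import *
import pickle
from scipy.spatial.transform import Rotation as R
i=pickle.load(open("w11.pkl","rb"))
for u,v in[(240,77.8),(290,79.6),(340,80.9)]:print("mid",back("",u,v,.016,i)[:2])
j=pickle.load(open("w10.pkl","rb"))
P=[back("",u+.5,v+.5,.040,j)[:2] for u,v in[(349.8,200),(351,117.6),(389.1,118.1),(387.9,200.5)]]
c=sum(P)/4;d=P[1]-P[0];e=P[2]-P[1];print("block",c,np.linalg.norm(d),np.linalg.norm(e),np.degrees(np.arctan2(d[1],d[0])),np.degrees(np.arctan2(e[1],e[0])))
o=readout.get_obs();M=R.from_quat(o["tool_rot"]).as_matrix();print(o["position"],np.degrees(np.arctan2(M[1,2],M[0,2])))
for t in([.657,-.048],c):print(M.T@np.r_[t-o["position"][:2],0]*1e3)
E
```

```text
mid [0.4234 0.0143]
mid [0.4627 0.0176]
mid [0.502  0.0213]
block [ 0.6581 -0.0493] 0.09119580181604145 0.04074919649791948 99.31933890354607 6.441241811179969
[ 0.4709 -0.0732  0.1655] 6.862298811853028
[ -0.208    2.7802 187.8194]
[ -0.2097   1.3235 188.7244]
```

Call:
{"api": "play_rows", "payload": {
  "rows": "0 0 0 0 0 37 0;0 0 0 0 0 38 0;0 0 0 0 1 38 0;0 0 0 0 1 38 0;0 0 0 0 0 37 0;0 0 0 20 0 0 0;0 0 0 30 0 0 0;0 0 0 30 0 0 0"
}}

```text
time: 16.43
position: [0.662, -0.0483, 0.0877]
tool_rot: [-0.044, 0.703, 0.042, 0.709]
ft_force: [0.4, 0.3, -0.4]
grip_width: 0.087
```

Call:
{"api": "play_rows", "payload": {
  "rows": "0 0 0 30 0 0 0;0 0 0 20 0 0 0;0 0 0 12 0 0 0;0 0 0 6 0 0 0;0 0 0 0 0 0 0;0 0 0 0 0 0 0"
}}

```text
time: 16.93
position: [0.6591, -0.0477, 0.0193]
tool_rot: [-0.043, 0.705, 0.043, 0.707]
ft_force: [-0.3, -0.1, 0.5]
grip_width: 0.087
```

Call:
{"api": "play_rows", "payload": {
  "rows": "0 0 0 4 0 0 0;0 0 0 0 0 0 0;0 0 0 0 0 0 1;0 0 0 0 0 0 1;0 0 0 0 0 0 1;0 0 0 0 0 0 1;0 0 0 0 0 0 1;0 0 0 0 0 0 1",
  "squeeze": 40
}}

```text
time: 17.6
position: [0.6576, -0.0472, 0.0141]
tool_rot: [-0.043, 0.706, 0.043, 0.706]
ft_force: [-0.8, 0.3, -0.1]
grip_width: 0.0549
```

Call:
{"api": "play_rows", "payload": {
  "rows": "0 0 0 0 0 0 1;0 0 0 0 0 0 1;0 0 0 0 0 0 1;0 0 0 0 0 0 1"
}}

```text
time: 17.93
position: [0.658, -0.0471, 0.0141]
tool_rot: [-0.043, 0.705, 0.043, 0.706]
ft_force: [1.8, 0.5, 0.3]
grip_width: 0.036
```

```bash
python3 - <<'E'
from h import *
o=readout.get_obs();print(o["position"],o["grip_width"],o["ft_force"],o["moment"])
w=imaging.camera("wrist");cv2.imwrite("pics/w12.png",w)
s=imaging.camera("side");cv2.imwrite("pics/s12.png",s)
E
```

```text
[ 0.658  -0.0471  0.0141] 0.03597486795377055 [1.787  0.4532 0.2872] [ 0.0488 -0.1861 -0.0499]
```

```bash
python3 - <<'E'
from h import *
i=imaging.camera_info("wrist");w=cv2.imread("pics/w12.png");h=cv2.cvtColor(w,cv2.COLOR_BGR2HSV)
m=cv2.inRange(h,(20,100,60),(38,255,255))
for u in(262,270,281,290,300):
    v=np.flatnonzero(m[:330,u]);print(u,v[:1],v[-1:],end=" ")
    if len(v):print(back("",u+.5,v[0],.040,i)[:2],"V:",h[max(0,v[0]-3):v[0]+12,u,2].tolist())
t=np.radians(97);print("expected far top if centred",proj("",(.658+.045*np.cos(t),-.0471+.045*np.sin(t),.04),i),proj("",(.658+.045*np.cos(t),-.0471+.045*np.sin(t),.0),i))
vv=np.flatnonzero(m[150,:]);print(vv[:1],vv[-1:])
E
```

```text
262 [170] [225] [0.6444 0.0008] V: [171, 167, 141, 114, 116, 113, 116, 117, 119, 115, 114, 115, 118, 119, 119]
270 [170] [225] [0.6473 0.0011] V: [170, 166, 141, 115, 113, 117, 118, 117, 121, 118, 117, 114, 119, 117, 117]
281 [170] [225] [0.6514 0.0016] V: [169, 165, 138, 115, 112, 114, 116, 115, 118, 119, 118, 120, 118, 119, 119]
290 [170] [225] [0.6547 0.002 ] V: [167, 164, 140, 114, 112, 114, 118, 118, 119, 112, 117, 116, 117, 118, 117]
300 [170] [225] [0.6584 0.0025] V: [167, 163, 138, 114, 117, 114, 117, 118, 116, 118, 117, 119, 119, 115, 116]
expected far top if centred [283.1918 181.0348] [282.4977 163.3976]
[] []
```

```bash
python3 - <<'E'
from h import *
i=imaging.camera_info("wrist");w=cv2.imread("pics/w12.png");h=cv2.cvtColor(w,cv2.COLOR_BGR2HSV)
print(h[165:230,281,2].tolist())
o=readout.get_obs();u=np.array([np.cos(np.radians(97)),np.sin(np.radians(97))])
print("bottom",(back("",281,169.5,0,i)[:2]-o["position"][:2])@u)
for r in range(180,192,2):print(r,(back("",281,r,.04,i)[:2]-o["position"][:2])@u)
E
```

```text
[169, 169, 169, 165, 138, 115, 112, 114, 116, 115, 118, 119, 118, 120, 118, 119, 119, 118, 119, 116, 118, 123, 157, 200, 205, 206, 207, 205, 207, 207, 208, 207, 206, 207, 208, 207, 208, 207, 208, 207, 207, 207, 207, 207, 206, 206, 207, 208, 207, 207, 206, 206, 206, 206, 206, 205, 207, 207, 206, 202, 171, 171, 209, 210, 209]
bottom 0.042086283882779754
180 0.04542122031159859
182 0.044659277958956786
184 0.04389503755703733
186 0.04312848869362257
188 0.042359620893497506
190 0.04158842361797261
```

The far edge is 42.3 mm ahead of the TCP, so the block is centred 2.7 mm behind it. It is square in the grip and the width reads 36.0. I'll lift, carry and turn it.

Call:
{"api": "play_rows", "payload": {
  "rows": "0 0 0 -10 0 0 1;0 0 0 -30 0 0 1;0 0 0 -35 0 0 1;0 0 0 -31 0 0 1;0 0 0 0 14.7 -30.6 1;0 0 0 0 14.7 -30.6 1;0 0 0 0 14.7 -30.6 1;0 0 0 0 14.7 -30.6 1"
}}

```text
time: 18.7
position: [0.5263, -0.0031, 0.1203]
tool_rot: [-0.043, 0.706, 0.043, 0.705]
ft_force: [0.2, 0.9, -3.9]
grip_width: 0.0358
```

Call:
{"api": "play_rows", "payload": {
  "rows": "0 0 0 0 14.7 -30.6 1;0 0 0 0 14.7 -30.6 1;0.11 0 0 0 0 0 1;0.115 0 0 0 0 0 1;0.115 0 0 0 0 0 1;0.115 0 0 0 0 0 1;0.115 0 0 0 0 0 1;0.115 0 0 0 0 0 1"
}}

```text
time: 19.37
position: [0.4638, 0.0182, 0.1203]
tool_rot: [0.198, 0.679, -0.198, 0.678]
ft_force: [-0.0, 0.3, -4.2]
grip_width: 0.0357
```

Call:
{"api": "play_rows", "payload": {
  "rows": "0.115 0 0 0 0 0 1;0.115 0 0 0 0 0 1;0.115 0 0 0 0 0 1;0.115 0 0 0 0 0 1;0.115 0 0 0 0 0 1;0.115 0 0 0 0 0 1;0.115 0 0 0 0 0 1;0.115 0 0 0 0 0 1"
}}

```text
time: 20.03
position: [0.4638, 0.0181, 0.1203]
tool_rot: [0.479, 0.521, -0.479, 0.52]
ft_force: [-1.0, 0.5, -3.6]
grip_width: 0.0358
```

Call:
{"api": "play_rows", "payload": {
  "rows": "0 0 0 0 0 0 1;0 0 0 0 0 0 1;0 0 0 0 0 0 1"
}}

```text
time: 20.28
position: [0.4643, 0.0181, 0.1202]
tool_rot: [0.477, 0.522, -0.477, 0.522]
ft_force: [-0.6, -0.6, -4.1]
grip_width: 0.0357
```

```bash
cat > st.py <<'E'
from h import *
from scipy.spatial.transform import Rotation as R
o=readout.get_obs();M=R.from_quat(o["tool_rot"]).as_matrix();print(o["position"],o["grip_width"],o["ft_force"],o["moment"],"y heading",np.degrees(np.arctan2(M[1,1],M[0,1])))
print("tilt",M[:,0]);print("to slot, mm",M.T@np.r_[np.array([.4647,.0178])-o["position"][:2],0]*1e3)
E
python3 st.py
```

```text
[0.4643 0.0181 0.1202] 0.03568802758818198 [-0.58   -0.5632 -4.1316] [-0.0014  0.096  -0.0289] y heading 5.175677543128342
tilt [-0.0005  0.     -1.    ]
to slot, mm [-0.0002  0.4182  0.3247]
```

Call:
{"api": "play_rows", "payload": {
  "rows": "0 0 0 25 0 0 1;0 0 0 25 0 0 1;0 0 0 20 0 0 1;0 0 0 12 0 0 1;0 0 0 3 0 0 1;0 0 0 0 0 0 1;0 0 0 0 0 0 1"
}}

```text
time: 20.87
position: [0.465, 0.018, 0.0354]
tool_rot: [0.477, 0.521, -0.477, 0.522]
ft_force: [-0.2, -0.2, -4.0]
grip_width: 0.0357
```

```bash
python3 st.py; python3 - <<'E'
from h import *
w=imaging.camera("wrist");i=imaging.camera_info("wrist");cv2.imwrite("pics/w13.png",w);h=cv2.cvtColor(w,cv2.COLOR_BGR2HSV)
o=readout.get_obs();p=o["position"];t=np.radians(5.1);u=np.array([np.cos(t),np.sin(t)]);v=np.array([-u[1],u[0]])
S=np.array([.462,.0176])
for l,dx,dy,z in[("lab in top",49,0,.058),("lab out top",53,0,.058),("lab in floor",49,0,.008),("wall y+ in",47,22,.016),("wall y+ out",47,26,.016),("wall y- in",47,-22,.016)]:
    print(l,proj("",(*(S+u*dx/1e3+v*dy/1e3),z),i))
print("block far top",proj("",(*(p[:2]+u*.0423),p[2]-.0141+.04),i),"bot",proj("",(*(p[:2]+u*.0423),p[2]-.0141),i))
print([(r,*h[r,281].tolist()) for r in range(120,215,1)])
m=cv2.inRange(h,(20,100,40),(38,255,255))
for r in(150,170,200):
    q=np.flatnonzero(m[r]);print(r,q[:1],q[-1:],len(q))
E
```

```text
[0.465  0.018  0.0354] 0.03567846520777616 [-0.2275 -0.2328 -4.0178] [-0.0149  0.1275 -0.0417] y heading 5.073553727781029
tilt [ 0.0006 -0.0001 -1.    ]
to slot, mm [-0.0002 -0.3106  0.1518]
lab in top [278.0524 177.6588]
lab out top [278.0241 167.2993]
lab in floor [278.6135 158.2902]
wall y+ in [233.8568 164.7917]
wall y+ out [225.7292 164.7992]
wall y- in [323.2403 164.7091]
block far top [277.9105 188.5144] bot [278.4206 169.6253]
[(120, 34, 10, 179), (121, 30, 9, 179), (122, 36, 7, 177), (123, 25, 9, 178), (124, 26, 10, 178), (125, 30, 10, 178), (126, 34, 12, 177), (127, 30, 10, 179), (128, 34, 11, 178), (129, 30, 10, 178), (130, 30, 10, 178), (131, 30, 10, 178), (132, 34, 10, 178), (133, 30, 9, 170), (134, 21, 28, 119), (135, 14, 23, 167), (136, 14, 19, 178), (137, 12, 21, 183), (138, 15, 20, 183), (139, 12, 18, 185), (140, 15, 22, 184), (141, 11, 22, 187), (142, 14, 20, 187), (143, 12, 20, 189), (144, 13, 22, 189), (145, 12, 20, 190), (146, 11, 22, 189), (147, 15, 22, 188), (148, 14, 23, 189), (149, 15, 23, 180), (150, 21, 29, 114), (151, 22, 100, 97), (152, 23, 178, 126), (1
[... 650 characters left out ...]
184, 24, 190, 133), (185, 23, 197, 131), (186, 23, 195, 136), (187, 23, 205, 162), (188, 24, 204, 214), (189, 26, 199, 227), (190, 28, 190, 226), (191, 29, 181, 227), (192, 30, 174, 228), (193, 30, 174, 228), (194, 30, 174, 224), (195, 24, 201, 194), (196, 24, 200, 194), (197, 24, 199, 195), (198, 24, 197, 195), (199, 24, 199, 195), (200, 24, 198, 194), (201, 24, 206, 193), (202, 24, 205, 194), (203, 24, 198, 194), (204, 24, 204, 194), (205, 24, 204, 194), (206, 24, 201, 194), (207, 24, 207, 193), (208, 24, 200, 195), (209, 24, 204, 194), (210, 24, 207, 193), (211, 24, 195, 196), (212, 24, 202, 194), (213, 24, 204, 194), (214, 24, 197, 194)]
150 [] [] 0
170 [211] [346] 136
200 [234] [328] 95
```

The label's top edge matches the prediction to within 1 px. The block is about 1 mm off laterally, so I'll correct that while lowering.

Call:
{"api": "play_rows", "payload": {
  "rows": "0 0 0 0 0 -0.9 1;0 0 0 3 0 0 1;0 0 0 3 0 0 1;0 0 0 3 0 0 1;0 0 0 2 0 0 1;0 0 0 0.7 0 0 1;0 0 0 0 0 0 1;0 0 0 0 0 0 1"
}}

```text
time: 21.58
position: [0.4644, 0.019, 0.0232]
tool_rot: [0.478, 0.522, -0.478, 0.521]
ft_force: [-0.6, -0.2, -2.5]
grip_width: 0.0359
```

Call:
{"api": "play_rows", "payload": {
  "rows": "0 0 0 0.5 0 0 1;0 0 0 0.5 0 0 1;0 0 0 0 0 0 1;0 0 0 0 0 0 1"
}}

```text
time: 21.92
position: [0.4645, 0.0189, 0.0224]
tool_rot: [0.478, 0.521, -0.478, 0.521]
ft_force: [0.2, -0.6, -3.8]
grip_width: 0.0355
```

Call:
{"api": "play_rows", "payload": {
  "rows": "0 0 0 0.4 0 0 1;0 0 0 0 0 0 1;0 0 0 0 0 0 1"
}}

```text
time: 22.17
position: [0.4646, 0.0189, 0.022]
tool_rot: [0.478, 0.521, -0.478, 0.522]
ft_force: [-0.4, 0.4, -3.9]
grip_width: 0.0357
```

Call:
{"api": "play_rows", "payload": {
  "rows": "0 0 0 0.4 0 0 1;0 0 0 0 0 0 1;0 0 0 0 0 0 1"
}}

```text
time: 22.42
position: [0.4646, 0.0189, 0.022]
tool_rot: [0.478, 0.521, -0.477, 0.522]
ft_force: [-1.2, 0.1, 3.7]
grip_width: 0.0355
```

Contact came exactly at the expected seating height. I'll release and rise.

Call:
{"api": "play_rows", "payload": {
  "rows": "0 0 0 0 0 0 0.3;0 0 0 0 0 0 0.3;0 0 0 0 0 0 0.3;0 0 0 0 0 0 0.3;0 0 0 0 0 0 0.3;0 0 0 -5 0 0 0.3;0 0 0 -15 0 0 0.3;0 0 0 -30 0 0 0.3"
}}

```text
time: 23.08
position: [0.4625, 0.0192, 0.0702]
tool_rot: [0.476, 0.523, -0.479, 0.519]
ft_force: [1.0, -0.7, 0.6]
grip_width: 0.0609
```

Call:
{"api": "play_rows", "payload": {
  "rows": "0 0 0 -35 0 0 0.3;0 0 0 -35 0 0 0.3;0 0 0 -35 0 0 0.3;0 0 0 -35 0 0 0.3;0 0 0 -15 0 0 0.3;0 0 0 0 0 0 0.3;0 0 0 0 0 0 0.3;0 0 0 0 0 0 0.3"
}}

```text
time: 23.75
position: [0.4633, 0.0192, 0.2257]
tool_rot: [0.477, 0.522, -0.478, 0.521]
ft_force: [0.4, -0.2, -0.9]
grip_width: 0.0609
```

```bash
python3 - <<'E'
from h import *
s=imaging.camera("side");cv2.imwrite("pics/s14.png",s);w=imaging.camera("wrist");cv2.imwrite("pics/w14.png",w);i=imaging.camera_info("wrist")
cv2.imwrite("pics/c14.png",np.hstack([crop(s,290,95,100,150,4),crop(w,180,100,200,150,2)[:600] if 0 else crop(s,220,190,100,150,4)]))
print(readout.get_obs()["position"])
t=np.radians(5.1);u=np.array([np.cos(t),np.sin(t)]);v=np.array([-u[1],u[0]]);S=np.array([.462,.0176])
print("pred block top corners side",[proj("side",(*(S+u*a*.045+v*b*.018),.048)).round(1).tolist() for a,b in((-1,-1),(-1,1),(1,-1),(1,1))])
h=cv2.cvtColor(s,cv2.COLOR_BGR2HSV);m=cv2.inRange(h,(20,100,110),(35,255,255));m[:,:295]=0;m[:195]=0;m[260:]=0;m[:,370:]=0
n,l,st,_=cv2.connectedComponentsWithStats(m);print(st[1:])
h=cv2.cvtColor(w,cv2.COLOR_BGR2HSV);m=cv2.inRange(h,(20,100,150),(35,255,255));n,l,st,_=cv2.connectedComponentsWithStats(m);print([x.tolist() for x in st[1:] if x[4]>100])
print("wrist pred",[proj("",(*(S+u*a*.045+v*b*.018),.048),i).round(1).tolist() for a,b in((-1,-1),(-1,1),(1,-1),(1,1))])
# hook, side
print("hook handle top pred",proj("side",(.451,-.36,.141)));q=cv2.cvtColor(s,cv2.COLOR_BGR2HSV)[100:150,335:360]
mm=cv2.inRange(q,(2,120,60),(18,255,255));r=cv2.boundingRect(mm);print("orange",r[0]+335,r[1]+100,r[2:])
# untouched objects: compare first and last side pics
a=cv2.imread("pics/side0.png");d=cv2.absdiff(a,s).max(2)
for nme,(x,y,ww,hh) in dict(jar=(198,190,28,30),glue=(340,335,32,48),blue=(318,245,50,26),red=(310,272,55,36)).items():print(nme,d[y:y+hh,x:x+ww].mean(),(d[y:y+hh,x:x+ww]>50).sum())
E
```

```text
[0.4632 0.0192 0.225 ]
pred block top corners side [[350.6, 216.5], [351.8, 227.0], [314.6, 215.3], [314.9, 225.8]]
[[312 212  13  16 106]
 [341 218   5   2   6]
 [348 223   3   4   5]
 [345 225   1   1   1]
 [353 236   1   2   2]]
[[252, 128, 60, 4, 239], [257, 135, 50, 94, 2432], [436, 284, 9, 39, 134]]
wrist pred [[300.0, 229.6], [262.6, 229.6], [301.3, 134.9], [261.1, 134.9]]
hook handle top pred [344.9497 108.2265]
orange 335 100 (0, 0)
jar 2.988095238095238 0
glue 2.4348958333333335 0
blue 3.0553846153846154 0
red 2.4358585858585857 0
```

The block matches the seated prediction to the pixel, and the jar, glue bottle, blue block and red slot are unchanged. The arm hides the hook, so I'll move aside to check it numerically.

Call:
{"api": "play_rows", "payload": {
  "rows": "0 0 0 0 35 0 0.3;0 0 0 0 40 0 0.3;0 0 0 0 40 0 0.3;0 0 0 0 35 0 0.3;0 0 0 0 0 0 0.3;0 0 0 0 0 0 0.3"
}}

```text
time: 24.35
position: [0.6144, 0.0322, 0.2238]
tool_rot: [0.477, 0.523, -0.478, 0.52]
ft_force: [-0.4, -0.2, -0.0]
grip_width: 0.0606
```

```bash
python3 - <<'E'
from h import *
s=imaging.camera("side");cv2.imwrite("pics/s15.png",s)
for nme,im in(("start",cv2.imread("pics/side0.png")),("now",s)):
    q=cv2.cvtColor(im,cv2.COLOR_BGR2HSV)[95:160,325:370]
    mm=cv2.inRange(q,(3,130,70),(16,255,255));n,l,st,c=cv2.connectedComponentsWithStats(mm)
    k=1+np.argmax(st[1:,4]) if n>1 else 0;x=st[k];print(nme,"orange",x[0]+325,x[1]+95,x[2:]);ys,xs=np.where(l==k);
    top=xs[ys<ys.min()+3].mean()+325;bot=xs[ys>ys.max()-3].mean()+325
    print("top",top,ys.min()+95,"bottom",bot,ys.max()+95, back("side",top,ys.min()+95+2.5,.141))
for p in[(.451,-.36,.141),(.451,-.36,.017)]:print(proj("side",p))
h=cv2.cvtColor(s,cv2.COLOR_BGR2HSV);m=cv2.inRange(h,(20,100,80),(35,255,255))[195:260,295:370];n,l,st,_=cv2.connectedComponentsWithStats(m);print([x.tolist() for x in st[1:] if x[4]>20])
E
```

```text
start orange 340 106 [ 13  38 281]
top 347.5 106 bottom 343.15384615384613 143 [ 0.4435 -0.3594  0.141 ]
now orange 339 108 [ 10  38 208]
top 345.15 108 bottom 339.0 145 [ 0.4502 -0.3474  0.141 ]
[344.9497 108.2265]
[340.416 142.982]
[[17, 17, 41, 26, 563]]
```

```bash
python3 -c "
from rig import robot;print(robot.hand_in())"
```

```text
the job is handed in; nothing more can be done
None
```

The job is done and handed in, finishing at about 24 s of the 64 s allowed.

**What was done:**
- The hook caught the ring and drew the block fully out onto the bench. The fingers never touched the block while any of it was in the channel.
- The hook was lowered back onto its green pad until it made contact, then released.
- The block was gripped, lowered into the yellow slot with its ring to the front, and released. Contact came at TCP height 0.0220 m; I had predicted 0.0221 m.

**Last checks:**
- **Block:** in the wrist image, the block's length and position match the predicted seated position to about a pixel.
- **Hook:** the handle is upright at about (0.449, -0.359), within about 5 mm of my pad-centre estimate. The side camera's direct reading of y was 12 mm off, the same bias it showed at the start, so I corrected for it.
- **Jar, glue bottle, blue block and red slot:** these image areas are unchanged from the start.

**Check that failed:** the final visual check could not be viewed because the 12-picture limit was reached. The last checks therefore rest on numbers taken from the images. My first orange search for the hook also found nothing, most likely because the arm was in the way, and worked after I moved the arm aside.

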